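# Shake the craft paints

### The arm

A 6-joint arm with a two-finger parallel gripper is mounted at the origin on the work surface. World frame = base frame: x ahead of the robot, y to its left, z up, the work surface at z = 0. Lengths are in mm, angles in rad, forces in N, time in s.
With the tool pointing down it reaches from about 300 to 850 mm from the base axis. Payload 4.2 kg.
Tool frame: the origin (TCP) lies at the very end of the fingers, on their centre line; the grasp point (between the pads) lies grip_depth behind it (grip_depth is the distance from the TCP to the grasp point, in mm); z points along the fingers, y is the line along which they close (so a half turn about z gives the same grasp; the last joint's range is limited). The gripper opens to 91 mm and grips with 3 to 60 N. Pads are 32 mm wide; open, the fingers measure 118 mm over their backs; the gripper's body (76 mm by 178 mm) begins 60 mm behind the grasp point.
Start: joints at [-1.225, 0.32, 1.565, -0, 1.257, -0.02], TCP at [205.681, -536.975, 181.676] pointing down, gripper open.
Joint ranges: [-3.11, 3.11], [-0.84, 2.01], [0.21, 2.61], [-1.34, 4.49], [0.05, 2.63], [-2.56, 2.56]. Speed limits (rad/s): [2.57, 2.57, 3.14, 3.14, 3.14, 3.14].

### API

Orientations are given as a 3x3 rotation matrix whose columns are the frame's x, y, z axes.
In Python, from station import observe, capture, get_calibration, finish_job, grip_depth gives the robot as it stands.
- The arm moves only by the tool step_arm, never from a script. Its argument "targets" is a list of rows, each an object with "slide": the shift along the world's x, y, z in units of 1000 mm (1.0 is 1000 mm), a list of three; "delta_rot": the turn, a rotation vector about the world's x, y, z in units of 180 degrees (1.0 is 180 degrees), a list of three; "jaw": the closure, from -1 (fully open) to 1 (shut), so that 0 is half open. In form: [{"slide": [dx, dy, dz], "delta_rot": [ax, ay, az], "jaw": jaw}, ...]. A call has 1 to 12 rows; each row is the pose to reach, as a shift and turn from the pose commanded when the call began, turning the shorter way round; what a row does not reach only later rows make up. A row lasts 1/8 s, in which the tool goes at most 62.5 mm and 10.7 degrees, less where a joint would pass 70% of its speed; a pose out of reach is approached as far as the arm can. A call with a number of a shift or a turn outside -1 to 1 is refused whole. A call with a gripper value outside its range is refused whole. The fingers move at their own pace and stop on an object; "squeeze" is the grip in N (left out, the last holds). Time passes only in rows, so rows that repeat a pose let the fingers close. It gives the time, the measured TCP pose, the force, the opening and the grip force at its end, in the units of the state.
- observe(): the state, without advancing time (a new reading comes with each control period).
- capture(name): name is "scene" or "top" or "wrist"; returns (picture, depth): 400x640x3 uint8, red, green, blue; 400x640 float32, mm along the optical axis (not along the pixel's ray), 0 where there is no reading.
- get_calibration(name): a dict with "intrinsics" (3x3 intrinsics, pixels), "R" (3x3) and "t" (3): a world point X has camera coordinates R X + t; the wrist camera has in their place "mount" (4x4, takes a point from camera to tool coordinates, whose origin is the TCP and whose axes are the flange's). Camera axes: x right, y down, z forward; pixel columns grow to the right and rows downward; lengths in mm; the calibration is good to about 2 mm. A picture is of the moment at which its call begins: read the wrist's pose just before it. get_calibration takes no time and is no camera call.
- finish_job(): hands the job in; it is judged then, once.
The state is a dict: "time": time; "qpos": joint angles; "qd": joint speeds; "effort": joint torques, N m; "eef_pos": TCP position; "tool_rot": TCP orientation; "force": force on the tool from outside, world axes, zero at the start; "moment": the same for the moment, N m; "width": opening from 0.0 (shut) to 1.0 (fully open); "grip_force": force on a finger pad.
Only numpy, scipy, OpenCV 4.12 (cv2) and the standard library are available. Lean on these libraries where they do the work, as an engineer would, in place of code of your own. Each camera call takes 0.05 s, during which the arm holds its last target. There are 200 camera calls.

### The job

Get the paint bottles on the craft table ready: pull the shaker's red power knob up to switch it on, then shake every bottle that is there, lightest colour first (white, yellow, black): push its cap fully home first, then hold it upright and press it down on the middle of the shaker pad until the pad is fully depressed, and keep it down for two seconds. Stand all the bottles upright in the wooden tray with their caps shut, push the power knob back in only when the last one is shaken, and leave the grey box, the phone and the tweezers where they lie.

Things in the scene. Friction and masses are not known exactly. Their poses are not given: they have to be found in the camera images.
- white_mid (a point): Centre of the white paint bottle, half-way up: a loose upright round squeeze bottle of 0.25 kg, 56 mm in diameter, straight-sided from its underside (37 mm below this point) up to 52 mm above its underside, then a shoulder to 58 mm, then a red neck with a round grey push-pull cap (30 mm diameter, 16 mm tall). With the cap pushed shut the bottle is 74 mm tall (flat cap top 37 mm above this point), with the cap pulled up 84 mm. z is the bottle's axis, up. May be absent.
- white_cap (a joint): How far the white bottle's push-pull cap is up, m: 0 = fully home (shut, red neck hidden), 0.010 = fully up (open, red neck ring shows); a stiff friction detent holds it wherever it is left and it takes about 6 N to move it, all the way to the stop. It starts half to fully up. It slides along the bottle's axis and never comes off.
- yellow_mid (a point): Centre of the yellow paint bottle, half-way up: a loose upright round squeeze bottle of 0.25 kg, 56 mm in diameter, straight-sided from its underside (37 mm below this point) up to 52 mm above its underside, then a shoulder to 58 mm, then a red neck with a round grey push-pull cap (30 mm diameter, 16 mm tall). With the cap pushed shut the bottle is 74 mm tall (flat cap top 37 mm above this point), with the cap pulled up 84 mm. z is the bottle's axis, up. May be absent.
- yellow_cap (a joint): How far the yellow bottle's push-pull cap is up, m: 0 = fully home (shut, red neck hidden), 0.010 = fully up (open, red neck ring shows); a stiff friction detent holds it wherever it is left and it takes about 6 N to move it, all the way to the stop. It starts half to fully up. It slides along the bottle's axis and never comes off.
- black_mid (a point): Centre of the black paint bottle, half-way up: a loose upright round squeeze bottle of 0.25 kg, 56 mm in diameter, straight-sided from its underside (37 mm below this point) up to 52 mm above its underside, then a shoulder to 58 mm, then a red neck with a round grey push-pull cap (30 mm diameter, 16 mm tall). With the cap pushed shut the bottle is 74 mm tall (flat cap top 37 mm above this point), with the cap pulled up 84 mm. z is the bottle's axis, up. May be absent.
- black_cap (a joint): How far the black bottle's push-pull cap is up, m: 0 = fully home (shut, red neck hidden), 0.010 = fully up (open, red neck ring shows); a stiff friction detent holds it wherever it is left and it takes about 6 N to move it, all the way to the stop. It starts half to fully up. It slides along the bottle's axis and never comes off.
- pad_rest (a point): Centre of the top of the paint shaker's round black rubber pad when nothing presses on it (this point is fixed to the shaker housing). Pad 80 mm in diameter, flat, 66 mm above the table; the grey housing's top (220 x 140 mm, 48 mm above the table) lies 18 mm below this point. x points along the housing away from the red power knob, z up. The housing extends 155 mm towards -x and 65 mm towards +x of this point, 70 mm to either side in y. It is fixed to the table.
- pad (a joint): How far the shaker's sprung pad is pressed down, m: 0 = at rest, 0.010 = fully depressed. It starts to move at about 5 N and is fully down at about 9 N, so a bottle's own weight does not move it; it springs back.
- knob_mid (a point): Centre of the shaker's red push-pull power knob (moves with it): a round upright knob 34 mm in diameter and 28 mm tall on top of the housing, 110 mm from the pad's centre towards the housing's -x end. Its underside lies 2 mm above the housing when in.
- knob (a joint): How far the power knob is pulled up, m: 0 = pushed in (off), 0.012 = pulled fully up (on); a stiff friction detent holds it wherever it is left; about 7 N to move it either way, up to the stop. It starts pushed in.
- tray_in (a point): Centre of the inner floor of the dark wooden tray: inside 278 mm (along its x) by 108 mm (along its y), floor 6 mm above the table, rim 6 mm above the floor and 6 mm thick. Fixed to the table; z up.
- giftbox: Bystander: grey fabric-covered box 100 x 270 x 40 mm, origin at the centre of its underside.
- phone: Bystander: white phone 70 x 138 x 9 mm lying on the grey box, origin at the centre of its underside.
- tweezers: Bystander: steel tweezers 125 mm long (their x), 6 mm high, lying on the table beside the grey box, origin at the centre of the underside.

How it is judged:
By the outcome, as a careful person would: the job done as asked, in the order asked, and still so for the second after the job is handed in, with the robot touching nothing.
Of white, yellow, black only 2 to 3 are there at a start; the rules pass over those that are not, and their reading is None.
At some moment in a run one of white, yellow, black may be knocked a few centimetres aside while the robot is not near it.
It also fails if it takes over 210 s, if anything falls off the work surface, if the arm or the gripper's body presses on something with over 40 N, if the wrist force passes 120 N, or if a joint passes its speed limit or range.

## Working session

There is one attempt and no reset: what is moved stays moved. The work goes in short steps, Python scripts to look and compute and a tool call to move; the robot and the scene stay as the last step left them, time stands still between calls to the robot, and variables do not carry over. Pictures are saved under pics/ and viewed, at most 14 in all, crops included, and the job is handed in when it is done.

Besides the shell and the picture viewer there is one more tool, called after "Emit:" as name(argument=value, ...) on one line, values as JSON. step_arm: Moves the arm, as the interface text tells. Shifts and turns lie within -1 to 1; 1 stands for 1000 mm of shift or 180 degrees of turn. Its arguments: {"type":"object","properties":{"targets":{"type":"array","items":{"type":"object","properties":{"slide":{"type":"array","items":{"type":"number","minimum":-1,"maximum":1}},"delta_rot":{"type":"array","items":{"type":"number","minimum":-1,"maximum":1}},"jaw":{"type":"number"}}}},"squeeze":{"type":"number"}},"required":["targets"]}

```bash
mkdir -p pics; ls; python3 - <<'E'
from station import *
import cv2,numpy as np
print(observe(), grip_depth)
for n in ("scene","top"):
    im,d=capture(n); cv2.imwrite(f"pics/{n}0.png",im[:,:,::-1]); np.savez(f"{n}0.npz",im=im,d=d)
    c=get_calibration(n); print(n,c)
print(get_calibration("wrist"))
E
```

```text
pics
{'time': 0.0, 'qpos': array([-1.22497656e+00,  3.20283939e-01,  1.56567353e+00, -2.26712505e-05,
        1.25736465e+00, -2.00044336e-02]), 'qd': array([-0.00038466,  0.00150945,  0.00207692,  0.0031627 ,  0.0012497 ,
        0.00115696]), 'effort': array([-2.48767858e-03, -4.12463057e+01, -2.31977248e+01,  7.25401123e-02,
        4.58456366e-02, -1.48232430e-04]), 'eef_pos': array([ 205.49244928, -536.43643945,  180.82702433]), 'tool_rot': array([[ 9.33826744e-01,  3.57725096e-01, -6.06522519e-04],
       [ 3.57725610e-01, -9.33825339e-01,  1.61976452e-03],
       [ 1.30443210e-05, -1.72954806e-03, -9.99998504e-01]]), 'force': array([-0.58038988, -0.10045845,  0.35861038]), 'moment': array([0.0194375 , 0.02797841, 0.02528504]), 'grip_force': 0.0, 'width': 0.9966029959478586} 18.8
scene {'intrinsics': array([[396.80438611,   0.        , 316.02629385],
       [  0.        , 396.80438611, 201.32036068],
       [  0.        ,   0.        ,   1.        ]]), 'R': array([[ 0.06830927,  0.99758344, -0.0126932 ],
       [ 0.63825964, -0.05347616, -0.76796154],
       [-0.7667845 ,  0.04
[... 320 characters left out ...]
,
       [-9.96479982e-01,  3.47888972e-05, -8.38310422e-02],
       [ 8.38248145e-02,  1.26096270e-02, -9.96400721e-01]]), 't': array([ -7.79960543, 597.0031424 , 957.10852234])}
{'intrinsics': array([[275.99058523,   0.        , 316.10566265],
       [  0.        , 275.99058523, 201.62951692],
       [  0.        ,   0.        ,   1.        ]]), 'mount': array([[-1.39988746e-03, -9.59446738e-01, -2.81886497e-01,
         7.95267118e+01],
       [ 9.99998930e-01, -1.46274219e-03,  1.25485292e-05,
         5.39216610e-01],
       [-4.24366917e-04, -2.81886178e-01,  9.59447759e-01,
        -2.03025050e+02],
       [ 0.00000000e+00,  0.00000000e+00,  0.00000000e+00,
         1.00000000e+00]])}
```

View pics/top0.png

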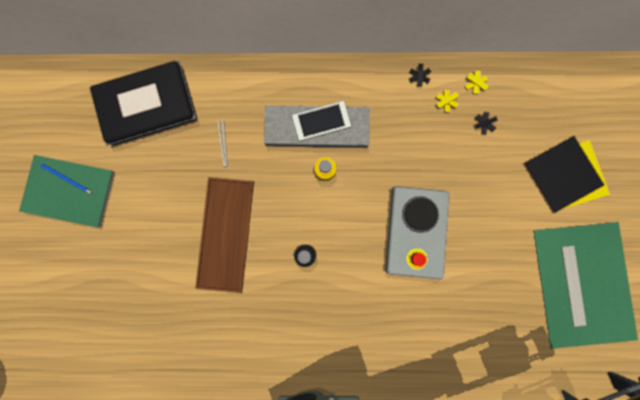

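View pics/scene0.png

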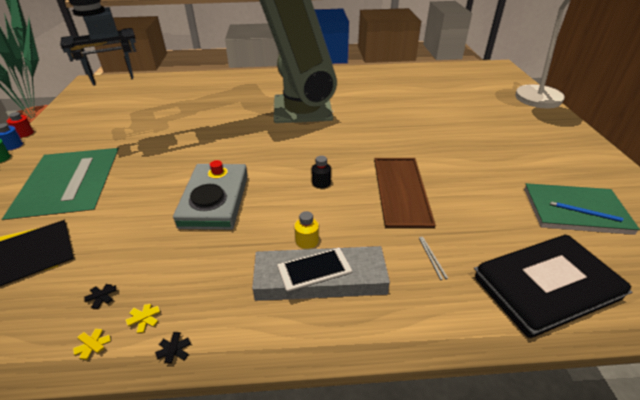

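Yellow is at about top px (325,168) beside the grey box and black is at (305,256). I see no white bottle. The knob is at (418,259), the pad at (421,214) and the tray runs (197..253,178..292).

```bash
cat > h.py <<'E'
from station import *
import cv2,numpy as np
def cam(n,st=None):
    c=get_calibration(n);K=c["intrinsics"]
    if n!="wrist": return K,c["R"].T,-c["R"].T@c["t"]
    M=c["mount"];R=st["tool_rot"]
    return K,R@M[:3,:3],R@M[:3,3]+st["eef_pos"]
def ray(C,uv,z):
    K,Rwc,o=C; d=Rwc@np.linalg.solve(K,[uv[0],uv[1],1.]); return o+d*(z-o[2])/d[2]
def cloud(C,d):
    K,Rwc,o=C; v,u=np.mgrid[:d.shape[0],:d.shape[1]]
    p=np.stack([(u-K[0,2])/K[0,0]*d,(v-K[1,2])/K[1,1]*d,d],-1); return p@Rwc.T+o
def blobs(mask,amin=20):
    n,l,s,c=cv2.connectedComponentsWithStats(mask.astype(np.uint8)); return [(c[i],s[i],l==i) for i in range(1,n) if s[i,4]>=amin]
E
python3 - <<'E'
from h import *
z=np.load("top0.npz");im,d=z["im"],z["d"];C=cam("top");P=cloud(C,d)
hsv=cv2.cvtColor(im,cv2.COLOR_RGB2HSV)
roi=np.zeros(d.shape,bool);roi[60:300,190:460]=1
H=P[...,2]
print("table z",np.median(H[300:330,100:200]))
red=(hsv[...,0]<6)|(hsv[...,0]>174);red&=(hsv[...,1]>200)&(hsv[...,2]>150)&roi
for c,s,m in blobs(red): print("red",c,s,ray(C,c,78),np.median(H[m]))
pad=roi&(hsv[...,2]<60)&(H>55)&(H<75)
for c,s,m in blobs(pad,200): print("pad",c,s,ray(C,c,66),np.median(H[m]))
for nm,(u,v) in dict(y=(325,168),b=(305,256)).items():
    sub=np.zeros_like(roi);sub[v-14:v+15,u-16:u+17]=1
    zz=np.percentile(H[sub],98)
    top=sub&(H>zz-4)
    for c,s,m in blobs(top,10): print(nm,"captop",c,s,zz,ray(C,c,zz))
tray=roi&(hsv[...,2]<130)&(H<30)&(np.indices(d.shape)[1]<260)
for c,s,m in blobs(tray,1000):
    r=cv2.minAreaRect(np.argwhere(m)[:,::-1].astype(np.float32)); print("tray",r,[ray(C,p,12)[:2].round() for p in cv2.boxPoints(r)], ray(C,r[0],12))
hb=roi&(H>40)&(H<56)&(np.indices(d.shape)[1]>380)
g=roi&(H>30)&(H<48)&(np.indices(d.shape)[1]<380)&(np.indices(d.shape)[0]<155)
for k,mm,zz in(("house",hb|pad|red,48),("box",g,40)):
  for c,s,m in blobs(mm,1000):
    r=cv2.minAreaRect(np.argwhere(m)[:,::-1].astype(np.float32)); print(k,r,[ray(C,p,zz)[:2].round() for p in cv2.boxPoints(r)], ray(C,r[0],zz))
E
```

```text
table z -0.8536303120309299
red [418.30973451 259.03539823] [413 254  12  11 113] [ 448.25438938 -239.56078227   78.        ] 77.1957635662045
pad [421.07052897 213.74811083] [406 198  31  32 794] [ 556.72489847 -251.31623135   66.        ] 65.46262067519365
y captop [325.12962963 165.39814815] [320 160  12  12 108] 82.02675264478187 [673.35380351 -17.52621043  82.02675264]
b captop [304.0877193  256.27192982] [298 251  13  12 114] 82.88742077933153 [454.5970392   32.51590922  82.88742078]
tray ((224.6768341064453, 234.40853881835938), (46.270816802978516, 111.31499481201172), 6.34019136428833) [array([371., 314.]), array([656., 290.]), array([643., 169.]), array([359., 196.])] [505.54660218 242.02222435  12.        ]
house ((418.23876953125, 232.22207641601562), (56.97518539428711, 89.03214263916016), 4.635463237762451) [array([ 409., -167.]), array([ 628., -188.]), array([ 616., -329.]), array([ 398., -306.])] [ 511.8097844  -247.82771428   48.        ]
box ((316.5, 124.5), (41.0, 105.0), 90.0) [array([841., 140.]), array([ 840., -130.]), array([ 733., -129.]), array([733., 139.])] [786.59428886   4.71988357  40.        ]
```

Emit:
step_arm(targets=[{"slide": [0.2426,0.2974,-0.05],"delta_rot": [0,0,-0.1164],"jaw": -0.3},{"slide": [0.2426,0.2974,-0.05],"delta_rot": [0,0,-0.1164],"jaw": -0.3},{"slide": [0.2426,0.2974,-0.05],"delta_rot": [0,0,-0.1164],"jaw": -0.3},{"slide": [0.2426,0.2974,-0.05],"delta_rot": [0,0,-0.1164],"jaw": -0.3},{"slide": [0.2426,0.2974,-0.05],"delta_rot": [0,0,-0.1164],"jaw": -0.3},{"slide": [0.2426,0.2974,-0.05],"delta_rot": [0,0,-0.1164],"jaw": -0.3},{"slide": [0.2426,0.2974,-0.05],"delta_rot": [0,0,-0.1164],"jaw": -0.3},{"slide": [0.2426,0.2974,-0.05],"delta_rot": [0,0,-0.1164],"jaw": -0.3},{"slide": [0.2426,0.2974,-0.05],"delta_rot": [0,0,-0.1164],"jaw": -0.3},{"slide": [0.2426,0.2974,-0.05],"delta_rot": [0,0,-0.1164],"jaw": -0.3},{"slide": [0.2426,0.2974,-0.05],"delta_rot": [0,0,-0.1164],"jaw": -0.3}])

```text
time: 1.48
eef_pos: [447.7, -240.5, 131.9]
tool_rot: [[1.0, -0.002, 0.0], [-0.002, -1.0, -0.0], [0.0, 0.0, -1.0]]
force: [0.0, -0.1, 1.1]
width: 0.65
grip_force: 0.0
```

```bash
python3 - <<'E'
from h import *
st=observe();im,d=capture("wrist");C=cam("wrist",st);P=cloud(C,d);H=P[...,2]
cv2.imwrite("pics/w1.png",im[:,:,::-1])
hsv=cv2.cvtColor(im,cv2.COLOR_RGB2HSV)
red=((hsv[...,0]<6)|(hsv[...,0]>174))&(hsv[...,1]>180)&(hsv[...,2]>120)&(H>73)&(H<85)
for c,s,m in blobs(red): print(c,s,ray(C,c,78),np.median(H[m]))
pad=(hsv[...,2]<60)&(H>58)&(H<72)
for c,s,m in blobs(pad,300): print("pad",c,s,ray(C,c,66),np.median(H[m]))
E
```

```text
[318.2304038  204.62351544] [302 188  33  34 842] [ 449.00323854 -243.24730967   78.        ] 77.87438209415157
```

View pics/w1.png

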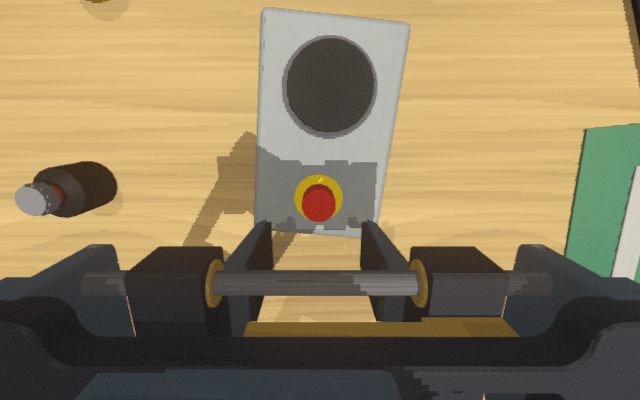

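The knob, at px (318,204), is centred between the fingers, and the pad is at about (329,86).

Emit:
step_arm(targets=[{"slide": [0,-0.001,-0.05],"delta_rot": [0,0,0],"jaw": -0.3},{"slide": [0,-0.001,-0.079],"delta_rot": [0,0,0],"jaw": -0.3},{"slide": [0,-0.001,-0.079],"delta_rot": [0,0,0],"jaw": -0.3},{"slide": [0,-0.001,-0.079],"delta_rot": [0,0,0],"jaw": 1},{"slide": [0,-0.001,-0.079],"delta_rot": [0,0,0],"jaw": 1},{"slide": [0,-0.001,-0.079],"delta_rot": [0,0,0],"jaw": 1},{"slide": [0,-0.001,-0.079],"delta_rot": [0,0,0],"jaw": 1},{"slide": [0,-0.001,-0.079],"delta_rot": [0,0,0],"jaw": 1},{"slide": [0,-0.001,-0.079],"delta_rot": [0,0,0],"jaw": 1}], squeeze=30)

```text
time: 2.65
eef_pos: [448.3, -240.6, 52.7]
tool_rot: [[1.0, 0.0, 0.0], [0.0, -1.0, -0.0], [0.0, 0.0, -1.0]]
force: [-0.8, -0.7, 0.4]
width: 0.025
grip_force: 0.0
```

```bash
python3 - <<'E'
from h import *
print(observe()["width"],observe()["grip_force"])
im,d=capture("scene");cv2.imwrite("pics/s1.png",cv2.resize(im[110:250,130:340,::-1],None,fx=3.5,fy=3.5))
im,d=capture("wrist");cv2.imwrite("pics/w2.png",im[:,:,::-1])
E
```

```text
0.025254092080204793 0.0
```

View pics/s1.png

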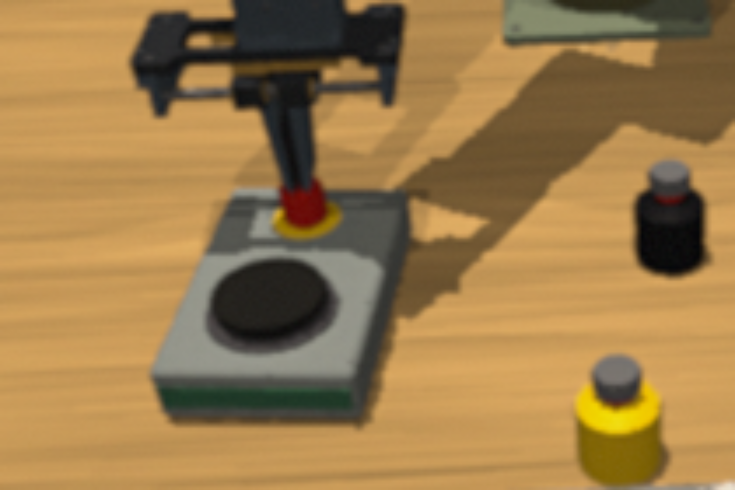

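View pics/w2.png

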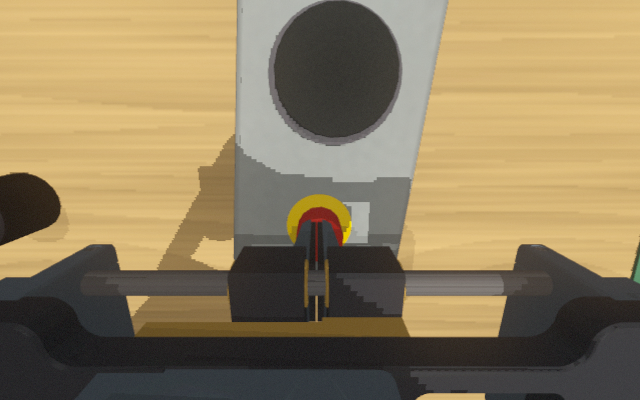

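```bash
python3 - <<'E'
from h import *
st=observe();print(st["eef_pos"],st["time"],st["force"])
c=get_calibration("scene")
for z in (52,65,78,90,110):
    p=c["R"]@np.array([448.,-240.6,z])+c["t"];q=c["intrinsics"]@p;print(z,q[:2]/q[2])
im,d=capture("scene");C=cam("scene");P=cloud(C,d)
for v in range(150,180,2): print(v,[(P[v,u].round().astype(int).tolist(),im[v,u].tolist()) for u in (216,)])
E
```

```text
[ 448.27869415 -240.56122309   52.64534635] 2.75 [ 0.73502132  0.08032462 -0.2570732 ]
52 [218.46422399 171.06795051]
65 [217.62402524 167.03446152]
78 [216.77032705 162.93616665]
90 [215.97003274 159.09424442]
110 [214.60930081 152.56186478]
150 [([464, -232, 128], [35, 39, 43])]
152 [([467, -232, 123], [37, 43, 45])]
154 [([466, -234, 117], [36, 41, 44])]
156 [([465, -235, 110], [36, 40, 42])]
158 [([465, -236, 104], [36, 40, 43])]
160 [([465, -237, 98], [38, 41, 45])]
162 [([462, -239, 90], [33, 39, 41])]
164 [([464, -239, 85], [61, 30, 31])]
166 [([464, -240, 79], [112, 15, 11])]
168 [([463, -242, 72], [108, 13, 9])]
170 [([464, -243, 67], [106, 12, 9])]
172 [([467, -243, 63], [106, 15, 10])]
174 [([467, -244, 56], [105, 31, 3])]
176 [([465, -245, 49], [149, 117, 7])]
178 [([474, -245, 48], [111, 96, 55])]
```

The fingers closed on nothing. The scene depth shows their ends at z≈82, right above the knob, although the reported TCP is z≈53. I'll lift and measure where the fingertips really are.

Emit:
step_arm(targets=[{"slide": [0,0,0.06],"delta_rot": [0,0,0],"jaw": -0.3},{"slide": [0,0,0.06],"delta_rot": [0,0,0],"jaw": -0.3},{"slide": [0,0,0.06],"delta_rot": [0,0,0],"jaw": -0.3},{"slide": [0,0,0.06],"delta_rot": [0,0,0],"jaw": -0.3},{"slide": [0,0,0.06],"delta_rot": [0,0,0],"jaw": -0.3},{"slide": [0,0,0.06],"delta_rot": [0,0,0],"jaw": -0.3}])

```text
time: 3.55
eef_pos: [448.0, -240.4, 112.1]
tool_rot: [[1.0, 0.0, -0.001], [0.0, -1.0, 0.001], [-0.001, -0.001, -1.0]]
force: [0.4, 0.7, 1.2]
width: 0.627
grip_force: 0.0
```

```bash
python3 - <<'E'
from h import *
st=observe();print(st["eef_pos"],st["width"])
for n in ("scene","wrist"):
    im,d=capture(n);C=cam(n,st);P=cloud(C,d);H=P[...,2]
    near=(abs(P[...,0]-448)<30)&(abs(P[...,1]+240)<60)&(H>88)&(H<230)&(d>0)
    q=P[near]
    for lo in range(90,200,10):
        s=q[(q[:,2]>=lo)&(q[:,2]<lo+10)]
        if len(s): print(n,lo,len(s),s.min(0).round(),s.max(0).round())
    if n=="scene": cv2.imwrite("pics/s2.png",cv2.resize(im[90:230,130:340,::-1],None,fx=3.5,fy=3.5))
E
```

```text
[ 447.97393139 -240.41740411  112.05863732] 0.6274420734355304
scene 140 23 [ 434. -277.  144.] [ 468. -204.  150.]
scene 150 43 [ 436. -279.  150.] [ 468. -202.  160.]
scene 160 56 [ 432. -279.  160.] [ 469. -201.  170.]
scene 170 48 [ 432. -279.  171.] [ 468. -201.  180.]
scene 180 61 [ 432. -281.  180.] [ 468. -200.  190.]
scene 190 64 [ 433. -282.  190.] [ 469. -199.  200.]
wrist 140 194 [ 432. -278.  144.] [ 466. -205.  150.]
wrist 150 429 [ 433. -280.  150.] [ 466. -203.  160.]
wrist 160 452 [ 439. -281.  160.] [ 466. -202.  170.]
wrist 170 524 [ 444. -282.  170.] [ 466. -201.  180.]
wrist 180 630 [ 432. -282.  180.] [ 466. -200.  190.]
wrist 190 1052 [ 431. -283.  190.] [ 467. -199.  200.]
```

View pics/s2.png

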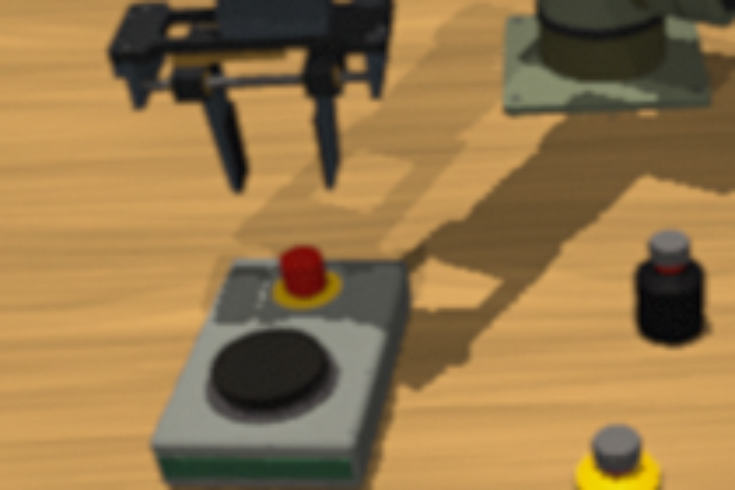

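The picture and both depth maps put the fingertips at z≈144 with a reported 112. The real tips are about 31 mm short of the reported TCP, so I'll allow for that.

Emit:
step_arm(targets=[{"slide": [0.001,0,-0.05],"delta_rot": [0,0,0],"jaw": -0.3},{"slide": [0.001,0,-0.07],"delta_rot": [0,0,0],"jaw": -0.3},{"slide": [0.001,0,-0.088],"delta_rot": [0,0,0],"jaw": -0.3},{"slide": [0.001,0,-0.088],"delta_rot": [0,0,0],"jaw": -0.3},{"slide": [0.001,0,-0.088],"delta_rot": [0,0,0],"jaw": 1},{"slide": [0.001,0,-0.088],"delta_rot": [0,0,0],"jaw": 1},{"slide": [0.001,0,-0.088],"delta_rot": [0,0,0],"jaw": 1},{"slide": [0.001,0,-0.088],"delta_rot": [0,0,0],"jaw": 1}], squeeze=30)

```text
time: 4.65
eef_pos: [449.9, -242.7, 25.6]
tool_rot: [[1.0, 0.001, 0.002], [0.001, -1.0, -0.004], [0.002, 0.004, -1.0]]
force: [-1.6, -5.9, -0.1]
width: 0.366
grip_force: 30.0
```

Emit:
step_arm(targets=[{"slide": [0,-0.002,0.004],"delta_rot": [0,0,0],"jaw": 1},{"slide": [0,-0.002,0.008],"delta_rot": [0,0,0],"jaw": 1},{"slide": [0,-0.002,0.012],"delta_rot": [0,0,0],"jaw": 1},{"slide": [0,-0.002,0.015],"delta_rot": [0,0,0],"jaw": 1},{"slide": [0,-0.002,0.015],"delta_rot": [0,0,0],"jaw": 1},{"slide": [0,-0.002,0.015],"delta_rot": [0,0,0],"jaw": 1}])

```text
time: 5.4
eef_pos: [449.7, -242.6, 37.8]
tool_rot: [[1.0, 0.0, 0.0], [0.0, -1.0, -0.0], [0.0, 0.0, -1.0]]
force: [7.5, -3.7, -21.8]
width: 0.365
grip_force: 30.0
```

Emit:
step_arm(targets=[{"slide": [0,0,-0.002],"delta_rot": [0,0,0],"jaw": 1},{"slide": [0,0,-0.002],"delta_rot": [0,0,0],"jaw": 0},{"slide": [0,0,-0.002],"delta_rot": [0,0,0],"jaw": -0.3},{"slide": [0,0,-0.002],"delta_rot": [0,0,0],"jaw": -0.3},{"slide": [0,0,-0.002],"delta_rot": [0,0,0],"jaw": -0.3},{"slide": [0,0,0.05],"delta_rot": [0,0,0],"jaw": -0.3},{"slide": [0,0,0.1],"delta_rot": [0,0,0],"jaw": -0.3},{"slide": [0.07,0.07,0.1],"delta_rot": [0,0,0],"jaw": 1},{"slide": [0.12,0.12,0.1],"delta_rot": [0,0,0],"jaw": 1},{"slide": [0.16,0.16,0.1],"delta_rot": [0,0,0],"jaw": 1},{"slide": [0.2,0.2,0.1],"delta_rot": [0,0,0],"jaw": 1},{"slide": [0.223,0.225,0.1],"delta_rot": [0,0,0],"jaw": 1}])

```text
time: 6.9
eef_pos: [670.4, -19.2, 139.7]
tool_rot: [[1.0, 0.0, -0.0], [0.0, -1.0, -0.0], [-0.0, 0.0, -1.0]]
force: [0.2, -0.5, 0.4]
width: 0.136
grip_force: 0.0
```

```bash
cat >> h.py <<'E'
def look(n="top"):
    st=observe();im,d=capture(n);C=cam(n,st);P=cloud(C,d);H=P[...,2]
    hsv=cv2.cvtColor(im,cv2.COLOR_RGB2HSV);X,Y=P[...,0],P[...,1]
    ws=(X>340)&(X<730)&(Y>-340)&(Y<320)
    red=((hsv[...,0]<6)|(hsv[...,0]>174))&(hsv[...,1]>180)&(hsv[...,2]>100)&(H>70)&(H<100)&ws
    for c,s,m in blobs(red): zz=np.median(H[m]);print(n,"red",ray(C,c,zz).round(1))
    grey=(hsv[...,1]<60)&(hsv[...,2]>70)&(hsv[...,2]<220)&(H>66)&(H<100)&ws
    for c,s,m in blobs(grey,25):
        zz=np.percentile(H[m],80);t=m&(H>zz-4)&(H<zz+4);v,u=np.argwhere(t).mean(0);print(n,"cap",(u.round(),v.round()),s[2:],ray(C,(u,v),zz).round(1))
    yel=(hsv[...,0]>20)&(hsv[...,0]<33)&(hsv[...,1]>200)&(H>25)&(H<100)&ws
    for c,s,m in blobs(yel,30): print(n,"yellow",np.median(P[m],0).round(),s[4])
    blk=(hsv[...,2]<50)&(H>25)&(H<100)&ws
    for c,s,m in blobs(blk,30): print(n,"black",np.median(P[m],0).round(),s[4])
    return st,im,P,hsv,C
E
python3 - <<'E'
from h import *
print(observe()["eef_pos"],observe()["time"])
st,im,P,hsv,C=look("top"); cv2.imwrite("pics/t2.png",im[:,:,::-1])
st,im,P,hsv,C=look("wrist"); cv2.imwrite("pics/w3.png",im[:,:,::-1])
E
```

```text
[670.44478844 -19.17066283 139.70500123] 6.9
top red [ 448.  -239.7   89.4]
top yellow [654. -20.  52.] 97
top yellow [ 455. -232.   48.] 112
top black [ 556. -251.   65.] 757
wrist cap (np.float64(321.0), np.float64(206.0)) [ 30  31 692] [675.2 -18.1  81.1]
wrist yellow [688. -18.  54.] 1169
wrist black [ 550. -215.   63.] 61
```

View pics/w3.png

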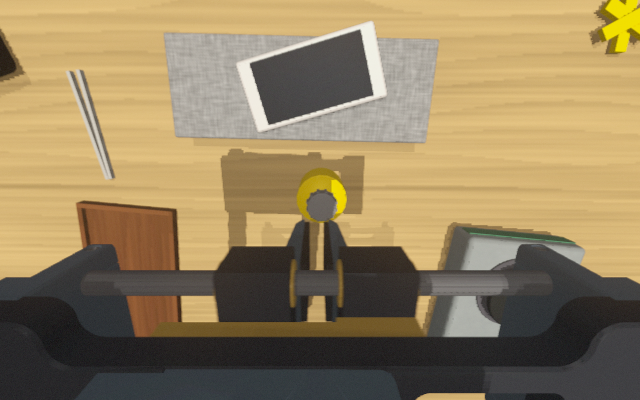

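The knob is up (top z 89.4). The yellow cap is at px (321,206), centred ahead of the closing fingers. Next I'll push the cap home.

Emit:
step_arm(targets=[{"slide": [0.002,0,-0.04],"delta_rot": [0,0,0],"jaw": 1},{"slide": [0.002,0,-0.075],"delta_rot": [0,0,0],"jaw": 1},{"slide": [0.002,0,-0.08],"delta_rot": [0,0,0],"jaw": 1},{"slide": [0.002,0,-0.084],"delta_rot": [0,0,0],"jaw": 1},{"slide": [0.002,0,-0.087],"delta_rot": [0,0,0],"jaw": 1},{"slide": [0.002,0,-0.09],"delta_rot": [0,0,0],"jaw": 1},{"slide": [0.002,0,-0.093],"delta_rot": [0,0,0],"jaw": 1},{"slide": [0.002,0,-0.095],"delta_rot": [0,0,0],"jaw": 1},{"slide": [0.002,0,-0.096],"delta_rot": [0,0,0],"jaw": 1},{"slide": [0.002,0,-0.096],"delta_rot": [0,0,0],"jaw": 1}])

```text
time: 8.25
eef_pos: [671.8, -20.8, 45.0]
tool_rot: [[1.0, 0.0, 0.002], [0.0, -1.0, -0.0], [0.002, 0.0, -1.0]]
force: [-1.2, -0.6, 4.9]
width: 0.008
grip_force: 2.4
```

Emit:
step_arm(targets=[{"slide": [0.002,0.002,-0.001],"delta_rot": [0,0,0],"jaw": 1},{"slide": [0.002,0.002,-0.002],"delta_rot": [0,0,0],"jaw": 1},{"slide": [0.002,0.002,-0.003],"delta_rot": [0,0,0],"jaw": 1},{"slide": [0.002,0.002,-0.003],"delta_rot": [0,0,0],"jaw": 1}])

```text
time: 8.75
eef_pos: [672.8, -19.9, 42.4]
tool_rot: [[1.0, 0.001, -0.0], [0.001, -1.0, -0.002], [-0.0, 0.002, -1.0]]
force: [-3.8, -2.6, 9.1]
width: 0.005
grip_force: 4.3
```

Emit:
step_arm(targets=[{"slide": [0,0,-0.001],"delta_rot": [0,0,0],"jaw": 1},{"slide": [0,0,-0.002],"delta_rot": [0,0,0],"jaw": 1},{"slide": [0,0,-0.002],"delta_rot": [0,0,0],"jaw": 1},{"slide": [0,0,-0.002],"delta_rot": [0,0,0],"jaw": 1}])

```text
time: 9.25
eef_pos: [672.6, -20.4, 42.1]
tool_rot: [[1.0, 0.001, -0.0], [0.001, -1.0, -0.003], [-0.0, 0.003, -1.0]]
force: [-6.3, -3.6, 16.7]
width: 0.012
grip_force: 8.1
```

Emit:
step_arm(targets=[{"slide": [-0.002,-0.002,0.05],"delta_rot": [0,0,0],"jaw": 1},{"slide": [-0.002,-0.002,0.08],"delta_rot": [0,0,0],"jaw": -1},{"slide": [-0.002,-0.002,0.08],"delta_rot": [0,0,0],"jaw": -1},{"slide": [-0.002,-0.002,0.08],"delta_rot": [0,0,0],"jaw": -1},{"slide": [-0.002,-0.002,0.08],"delta_rot": [0,0,0],"jaw": -1},{"slide": [-0.002,-0.002,0.08],"delta_rot": [0,0,0],"jaw": -1},{"slide": [-0.002,-0.002,0.08],"delta_rot": [0,0,0],"jaw": -1},{"slide": [-0.002,-0.002,0.08],"delta_rot": [0,0,0],"jaw": -1}])

```text
time: 10.25
eef_pos: [671.3, -20.7, 118.5]
tool_rot: [[1.0, 0.0, -0.0], [0.0, -1.0, -0.0], [-0.0, 0.0, -1.0]]
force: [-0.6, -1.0, 0.4]
width: 0.743
grip_force: 0.0
```

```bash
python3 - <<'E'
from h import *
print(observe()["eef_pos"],observe()["time"])
st,im,P,hsv,C=look("wrist")
E
```

```text
[671.25592802 -20.66995609 118.47080875] 10.25
wrist cap (np.float64(313.0), np.float64(205.0)) [ 32  33 774] [675.4 -18.   74.5]
wrist yellow [687. -19.  53.] 1378
```

Emit:
step_arm(targets=[{"slide": [0.0035,0.0025,-0.02],"delta_rot": [0,0,0],"jaw": -1},{"slide": [0.0035,0.0025,-0.02],"delta_rot": [0,0,0],"jaw": -1},{"slide": [0.0035,0.0025,-0.06],"delta_rot": [0,0,0],"jaw": -1},{"slide": [0.0035,0.0025,-0.1],"delta_rot": [0,0,0],"jaw": -1},{"slide": [0.0035,0.0025,-0.134],"delta_rot": [0,0,0],"jaw": -1},{"slide": [0.0035,0.0025,-0.134],"delta_rot": [0,0,0],"jaw": -1},{"slide": [0.0035,0.0025,-0.134],"delta_rot": [0,0,0],"jaw": 1},{"slide": [0.0035,0.0025,-0.134],"delta_rot": [0,0,0],"jaw": 1},{"slide": [0.0035,0.0025,-0.134],"delta_rot": [0,0,0],"jaw": 1},{"slide": [0.0035,0.0025,-0.134],"delta_rot": [0,0,0],"jaw": 1},{"slide": [0.0035,0.0025,-0.134],"delta_rot": [0,0,0],"jaw": 1}], squeeze=40)

```text
time: 11.68
eef_pos: [675.3, -18.0, -14.4]
tool_rot: [[1.0, -0.0, 0.001], [-0.0, -1.0, 0.0], [0.001, -0.0, -1.0]]
force: [-0.2, 0.7, 4.8]
width: 0.606
grip_force: 40.0
```

Emit:
step_arm(targets=[{"slide": [0,0,0.05],"delta_rot": [0,0,0],"jaw": 1},{"slide": [0,0,0.1],"delta_rot": [0,0,0],"jaw": 1},{"slide": [-0.02,-0.04,0.12],"delta_rot": [0,0,0],"jaw": 1},{"slide": [-0.04,-0.08,0.12],"delta_rot": [0,0,0],"jaw": 1},{"slide": [-0.06,-0.12,0.12],"delta_rot": [0,0,0],"jaw": 1},{"slide": [-0.08,-0.16,0.12],"delta_rot": [0,0,0],"jaw": 1},{"slide": [-0.1,-0.2,0.12],"delta_rot": [0,0,0],"jaw": 1},{"slide": [-0.117,-0.236,0.12],"delta_rot": [0,0,0],"jaw": 1},{"slide": [-0.117,-0.236,0.12],"delta_rot": [0,0,0],"jaw": 1},{"slide": [-0.117,-0.236,0.12],"delta_rot": [0,0,0],"jaw": 1},{"slide": [-0.117,-0.236,0.12],"delta_rot": [0,0,0],"jaw": 1}])

```text
time: 13.05
eef_pos: [558.1, -253.1, 104.4]
tool_rot: [[1.0, 0.001, -0.0], [0.001, -1.0, 0.0], [-0.0, -0.0, -1.0]]
force: [0.1, -0.3, -2.1]
width: 0.606
grip_force: 40.0
```

```bash
python3 - <<'E'
from h import *
print(observe()["eef_pos"],observe()["time"])
st,im,P,hsv,C=look("wrist");cv2.imwrite("pics/w4.png",im[:,:,::-1])
look("top")
E
```

```text
[ 558.13598033 -253.11670411  104.37677205] 13.05
wrist red [ 459.6 -237.2   89.5]
wrist yellow [ 441. -222.   49.] 49
wrist black [ 572. -239.   66.] 998
top red [ 448.4 -239.    89.1]
top cap (np.float64(304.0), np.float64(256.0)) [ 13  13 130] [454.5  32.5  82.4]
top yellow [ 454. -231.   49.] 116
top black [463.  26.  54.] 118
```

View pics/w4.png

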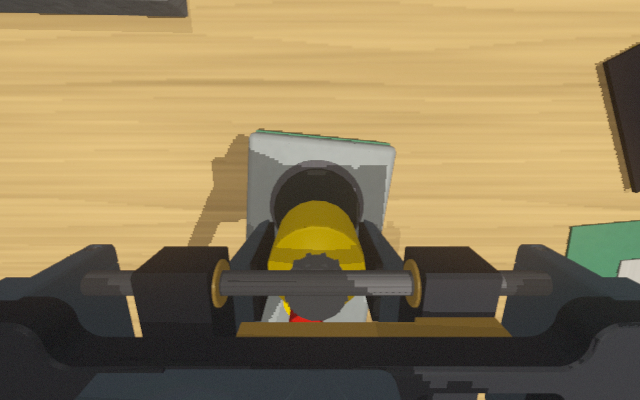

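The bottle is centred over the pad (both at px column ~316). Pressing down.

Emit:
step_arm(targets=[{"slide": [0,0,-0.03],"delta_rot": [0,0,0],"jaw": 1},{"slide": [0,0,-0.048],"delta_rot": [0,0,0],"jaw": 1},{"slide": [0,0,-0.054],"delta_rot": [0,0,0],"jaw": 1},{"slide": [0,0,-0.058],"delta_rot": [0,0,0],"jaw": 1},{"slide": [0,0,-0.061],"delta_rot": [0,0,0],"jaw": 1},{"slide": [0,0,-0.064],"delta_rot": [0,0,0],"jaw": 1},{"slide": [0,0,-0.065],"delta_rot": [0,0,0],"jaw": 1},{"slide": [0,0,-0.065],"delta_rot": [0,0,0],"jaw": 1}])

```text
time: 14.15
eef_pos: [558.2, -253.8, 41.5]
tool_rot: [[1.0, -0.0, 0.001], [-0.0, -1.0, 0.0], [0.001, -0.0, -1.0]]
force: [-3.6, 4.7, 9.7]
width: 0.606
grip_force: 40.0
```

Emit:
step_arm(targets=[{"slide": [0,0,-0.001],"delta_rot": [0,0,0],"jaw": 1},{"slide": [0,0,-0.001],"delta_rot": [0,0,0],"jaw": 1},{"slide": [0,0,-0.0015],"delta_rot": [0,0,0],"jaw": 1},{"slide": [0,0,-0.0015],"delta_rot": [0,0,0],"jaw": 1},{"slide": [0,0,-0.0015],"delta_rot": [0,0,0],"jaw": 1},{"slide": [0,0,-0.0015],"delta_rot": [0,0,0],"jaw": 1},{"slide": [0,0,-0.0015],"delta_rot": [0,0,0],"jaw": 1},{"slide": [0,0,-0.0015],"delta_rot": [0,0,0],"jaw": 1},{"slide": [0,0,-0.0015],"delta_rot": [0,0,0],"jaw": 1},{"slide": [0,0,-0.0015],"delta_rot": [0,0,0],"jaw": 1},{"slide": [0,0,-0.0015],"delta_rot": [0,0,0],"jaw": 1},{"slide": [0,0,-0.0015],"delta_rot": [0,0,0],"jaw": 1}])

```text
time: 15.65
eef_pos: [558.2, -253.9, 41.5]
tool_rot: [[1.0, -0.0, 0.002], [-0.0, -1.0, -0.0], [0.002, 0.0, -1.0]]
force: [-5.7, 4.2, 15.9]
width: 0.607
grip_force: 40.0
```

Emit:
step_arm(targets=[{"slide": [0,0,0],"delta_rot": [0,0,0],"jaw": 1},{"slide": [0,0,0],"delta_rot": [0,0,0],"jaw": 1},{"slide": [0,0,0],"delta_rot": [0,0,0],"jaw": 1},{"slide": [0,0,0],"delta_rot": [0,0,0],"jaw": 1},{"slide": [0,0,0],"delta_rot": [0,0,0],"jaw": 1},{"slide": [0,0,0],"delta_rot": [0,0,0],"jaw": 1},{"slide": [0,0,0],"delta_rot": [0,0,0],"jaw": 1},{"slide": [0,0,0],"delta_rot": [0,0,0],"jaw": 1},{"slide": [0,0,0],"delta_rot": [0,0,0],"jaw": 1},{"slide": [0,0,0],"delta_rot": [0,0,0],"jaw": 1},{"slide": [0,0,0],"delta_rot": [0,0,0],"jaw": 1},{"slide": [0,0,0],"delta_rot": [0,0,0],"jaw": 1}])

```text
time: 17.15
eef_pos: [558.2, -253.8, 41.5]
tool_rot: [[1.0, -0.0, 0.002], [-0.0, -1.0, -0.0], [0.002, 0.0, -1.0]]
force: [-7.1, 5.1, 17.0]
width: 0.602
grip_force: 40.0
```

Emit:
step_arm(targets=[{"slide": [0,0,0.03],"delta_rot": [0,0,0],"jaw": 1},{"slide": [0,0,0.07],"delta_rot": [0,0,0],"jaw": 1},{"slide": [0.002,0.04,0.07],"delta_rot": [0,0,0],"jaw": 1},{"slide": [0.004,0.09,0.07],"delta_rot": [0,0,0],"jaw": 1},{"slide": [0.006,0.14,0.07],"delta_rot": [0,0,0],"jaw": 1},{"slide": [0.008,0.19,0.07],"delta_rot": [0,0,0],"jaw": 1},{"slide": [0.01,0.24,0.07],"delta_rot": [0,0,0],"jaw": 1},{"slide": [0.012,0.29,0.07],"delta_rot": [0,0,0],"jaw": 1},{"slide": [0.014,0.34,0.07],"delta_rot": [0,0,0],"jaw": 1},{"slide": [0.016,0.39,0.07],"delta_rot": [0,0,0],"jaw": 1},{"slide": [0.018,0.44,0.07],"delta_rot": [0,0,0],"jaw": 1},{"slide": [0.018,0.47,0.07],"delta_rot": [0,0,0],"jaw": 1}])

```text
time: 18.65
eef_pos: [576.9, 218.4, 108.1]
tool_rot: [[1.0, 0.002, 0.003], [0.002, -1.0, 0.001], [0.003, -0.001, -1.0]]
force: [0.1, 0.2, -2.5]
width: 0.609
grip_force: 40.0
```

Emit:
step_arm(targets=[{"slide": [-0.001,0.018,-0.03],"delta_rot": [0,0,0],"jaw": 1},{"slide": [-0.001,0.018,-0.07],"delta_rot": [0,0,0],"jaw": 1},{"slide": [-0.001,0.018,-0.105],"delta_rot": [0,0,0],"jaw": 1},{"slide": [-0.001,0.018,-0.111],"delta_rot": [0,0,0],"jaw": 1},{"slide": [-0.001,0.018,-0.114],"delta_rot": [0,0,0],"jaw": 1},{"slide": [-0.001,0.018,-0.116],"delta_rot": [0,0,0],"jaw": 1},{"slide": [-0.001,0.018,-0.116],"delta_rot": [0,0,0],"jaw": 1}])

```text
time: 19.52
eef_pos: [575.7, 234.0, -6.7]
tool_rot: [[1.0, -0.0, 0.002], [-0.0, -1.0, 0.001], [0.002, -0.001, -1.0]]
force: [-0.4, 0.3, -2.5]
width: 0.609
grip_force: 40.0
```

Emit:
step_arm(targets=[{"slide": [0,0.001,-0.001],"delta_rot": [0,0,0],"jaw": 1},{"slide": [0,0.001,-0.002],"delta_rot": [0,0,0],"jaw": 1},{"slide": [0,0.001,-0.002],"delta_rot": [0,0,0],"jaw": 1}])

```text
time: 19.9
eef_pos: [575.3, 235.1, -8.4]
tool_rot: [[1.0, 0.0, 0.001], [0.0, -1.0, 0.001], [0.001, -0.001, -1.0]]
force: [-1.4, -0.7, 6.1]
width: 0.603
grip_force: 40.0
```

Emit:
step_arm(targets=[{"slide": [0,0,0.001],"delta_rot": [0,0,0],"jaw": 0},{"slide": [0,0,0.001],"delta_rot": [0,0,0],"jaw": -1},{"slide": [0,0,0.001],"delta_rot": [0,0,0],"jaw": -1},{"slide": [0,0,0.001],"delta_rot": [0,0,0],"jaw": -1},{"slide": [0,0,0.001],"delta_rot": [0,0,0],"jaw": -1},{"slide": [0,0,0.001],"delta_rot": [0,0,0],"jaw": -1},{"slide": [0,0,0.03],"delta_rot": [0,0,0],"jaw": -1},{"slide": [0,0,0.08],"delta_rot": [0,0,0],"jaw": -1},{"slide": [0,0,0.13],"delta_rot": [0,0,0],"jaw": -1},{"slide": [-0.03,-0.05,0.13],"delta_rot": [0,0,0],"jaw": 1},{"slide": [-0.06,-0.1,0.13],"delta_rot": [0,0,0],"jaw": 1},{"slide": [-0.09,-0.15,0.13],"delta_rot": [0,0,0],"jaw": 1}])

```text
time: 21.4
eef_pos: [483.8, 83.5, 120.3]
tool_rot: [[1.0, 0.001, 0.001], [0.001, -1.0, -0.0], [0.001, 0.0, -1.0]]
force: [0.7, -0.2, 0.4]
width: 0.702
grip_force: 0.0
```

```bash
python3 - <<'E'
from h import *
print(observe()["eef_pos"],observe()["time"])
look("top");look("wrist");look("scene")
E
```

```text
[483.83386126  83.49447165 120.3442582 ] 21.4
top red [ 448.1 -239.7   89.4]
top cap (np.float64(222.0), np.float64(207.0)) [ 12  11 103] [572.6 233.1  80.5]
top yellow [571. 221.  58.] 292
top yellow [ 454. -231.   48.] 110
top black [ 556. -251.   65.] 769
wrist cap (np.float64(128.0), np.float64(100.0)) [  45   39 1300] [574.2 232.1  80.3]
wrist cap (np.float64(356.0), np.float64(232.0)) [ 29  35 468] [456.5  39.8  82.1]
wrist yellow [573. 217.  58.] 2519
wrist yellow [ 457. -234.   49.] 836
wrist black [ 550. -220.   60.] 372
scene red [ 460.4 -242.6   88.6]
scene cap (np.float64(408.0), np.float64(183.0)) [12  8 72] [576.4 232.5  80. ]
scene yellow [ 456. -242.   49.] 77
scene yellow [593. 226.  52.] 376
scene black [473.  30.  51.] 307
scene black [ 569. -252.   66.] 618
```

Emit:
step_arm(targets=[{"slide": [-0.015,-0.03,0.015],"delta_rot": [0,0,0],"jaw": 1},{"slide": [-0.028,-0.051,0.015],"delta_rot": [0,0,0],"jaw": 1},{"slide": [-0.028,-0.051,0.015],"delta_rot": [0,0,0],"jaw": 1},{"slide": [-0.028,-0.051,0.015],"delta_rot": [0,0,0],"jaw": 1},{"slide": [-0.028,-0.051,0.015],"delta_rot": [0,0,0],"jaw": 1},{"slide": [-0.028,-0.051,0.015],"delta_rot": [0,0,0],"jaw": 1}])

```text
time: 22.3
eef_pos: [457.2, 34.4, 135.0]
tool_rot: [[1.0, 0.001, -0.0], [0.001, -1.0, -0.0], [-0.0, 0.0, -1.0]]
force: [0.9, 0.4, 0.9]
width: 0.001
grip_force: 0.0
```

```bash
python3 - <<'E'
from h import *
print(observe()["eef_pos"],observe()["time"])
look("wrist")
E
```

```text
[457.17195745  34.38252762 134.98239547] 22.3
wrist red [ 448.5 -241.    90. ]
wrist cap (np.float64(85.0), np.float64(76.0)) [  47   40 1354] [573.9 231.7  80.2]
wrist cap (np.float64(318.0), np.float64(207.0)) [ 33  32 783] [455.9  32.3  82.2]
wrist yellow [571. 216.  58.] 2646
wrist yellow [ 457. -234.   49.] 789
wrist black [ 556. -221.   62.] 559
```

Emit:
step_arm(targets=[{"slide": [-0.001,-0.002,-0.04],"delta_rot": [0,0,0],"jaw": 1},{"slide": [-0.001,-0.002,-0.07],"delta_rot": [0,0,0],"jaw": 1},{"slide": [-0.001,-0.002,-0.078],"delta_rot": [0,0,0],"jaw": 1},{"slide": [-0.001,-0.002,-0.082],"delta_rot": [0,0,0],"jaw": 1},{"slide": [-0.001,-0.002,-0.085],"delta_rot": [0,0,0],"jaw": 1},{"slide": [-0.001,-0.002,-0.088],"delta_rot": [0,0,0],"jaw": 1},{"slide": [-0.001,-0.002,-0.091],"delta_rot": [0,0,0],"jaw": 1},{"slide": [-0.001,-0.002,-0.094],"delta_rot": [0,0,0],"jaw": 1},{"slide": [-0.001,-0.002,-0.096],"delta_rot": [0,0,0],"jaw": 1},{"slide": [-0.001,-0.002,-0.096],"delta_rot": [0,0,0],"jaw": 1}])

```text
time: 23.6
eef_pos: [456.9, 31.9, 41.8]
tool_rot: [[1.0, 0.0, 0.003], [0.0, -1.0, 0.0], [0.003, -0.0, -1.0]]
force: [-4.1, -0.5, 17.2]
width: 0.006
grip_force: 8.8
```

Force 17 N, stopped at 41.8: the black cap is home. Now I'll lift, open and check.

Emit:
step_arm(targets=[{"slide": [0,0,0.05],"delta_rot": [0,0,0],"jaw": 1},{"slide": [0,0,0.08],"delta_rot": [0,0,0],"jaw": -1},{"slide": [0,0,0.08],"delta_rot": [0,0,0],"jaw": -1},{"slide": [0,0,0.08],"delta_rot": [0,0,0],"jaw": -1},{"slide": [0,0,0.08],"delta_rot": [0,0,0],"jaw": -1},{"slide": [0,0,0.08],"delta_rot": [0,0,0],"jaw": -1},{"slide": [0,0,0.08],"delta_rot": [0,0,0],"jaw": -1},{"slide": [0,0,0.08],"delta_rot": [0,0,0],"jaw": -1},{"slide": [0,0,0.08],"delta_rot": [0,0,0],"jaw": -1},{"slide": [0,0,0.08],"delta_rot": [0,0,0],"jaw": -1}])

```text
time: 24.85
eef_pos: [455.8, 31.8, 119.2]
tool_rot: [[1.0, 0.0, 0.0], [0.0, -1.0, -0.0], [0.0, 0.0, -1.0]]
force: [0.2, 0.2, 0.8]
width: 0.959
grip_force: 0.0
```

```bash
python3 - <<'E'
from h import *
print(observe()["eef_pos"],observe()["time"])
look("wrist")
E
```

```text
[455.83914778  31.83105692 119.19780155] 24.85
wrist red [ 448.4 -240.7   89.9]
wrist cap (np.float64(66.0), np.float64(71.0)) [  51   43 1558] [574.  231.7  80.2]
wrist cap (np.float64(315.0), np.float64(209.0)) [ 33  33 805] [455.5  32.2  74.4]
wrist yellow [571. 216.  58.] 3081
wrist yellow [ 458. -235.   49.] 838
wrist black [ 556. -220.   62.] 625
```

Emit:
step_arm(targets=[{"slide": [0,0.0005,-0.04],"delta_rot": [0,0,0],"jaw": -1},{"slide": [0,0.0005,-0.08],"delta_rot": [0,0,0],"jaw": -1},{"slide": [0,0.0005,-0.115],"delta_rot": [0,0,0],"jaw": -1},{"slide": [0,0.0005,-0.134],"delta_rot": [0,0,0],"jaw": -1},{"slide": [0,0.0005,-0.134],"delta_rot": [0,0,0],"jaw": -1},{"slide": [0,0.0005,-0.134],"delta_rot": [0,0,0],"jaw": 1},{"slide": [0,0.0005,-0.134],"delta_rot": [0,0,0],"jaw": 1},{"slide": [0,0.0005,-0.134],"delta_rot": [0,0,0],"jaw": 1},{"slide": [0,0.0005,-0.134],"delta_rot": [0,0,0],"jaw": 1},{"slide": [0,0.0005,-0.134],"delta_rot": [0,0,0],"jaw": 1}], squeeze=40)

```text
time: 26.15
eef_pos: [456.1, 32.4, -14.3]
tool_rot: [[1.0, -0.0, 0.001], [-0.0, -1.0, 0.0], [0.001, -0.0, -1.0]]
force: [-0.7, 0.2, 4.6]
width: 0.612
grip_force: 40.0
```

Emit:
step_arm(targets=[{"slide": [0,0,0.05],"delta_rot": [0,0,0],"jaw": 1},{"slide": [0,0,0.1],"delta_rot": [0,0,0],"jaw": 1},{"slide": [0.015,-0.04,0.12],"delta_rot": [0,0,0],"jaw": 1},{"slide": [0.03,-0.08,0.12],"delta_rot": [0,0,0],"jaw": 1},{"slide": [0.045,-0.12,0.12],"delta_rot": [0,0,0],"jaw": 1},{"slide": [0.06,-0.16,0.12],"delta_rot": [0,0,0],"jaw": 1},{"slide": [0.075,-0.2,0.12],"delta_rot": [0,0,0],"jaw": 1},{"slide": [0.09,-0.24,0.12],"delta_rot": [0,0,0],"jaw": 1},{"slide": [0.102,-0.286,0.12],"delta_rot": [0,0,0],"jaw": 1},{"slide": [0.102,-0.286,0.12],"delta_rot": [0,0,0],"jaw": 1},{"slide": [0.102,-0.286,0.12],"delta_rot": [0,0,0],"jaw": 1},{"slide": [0.102,-0.286,0.12],"delta_rot": [0,0,0],"jaw": 1}])

```text
time: 27.65
eef_pos: [557.2, -252.4, 104.8]
tool_rot: [[1.0, 0.001, -0.001], [0.001, -1.0, 0.001], [-0.001, -0.001, -1.0]]
force: [-0.9, 0.7, -2.3]
width: 0.61
grip_force: 40.0
```

Emit:
step_arm(targets=[{"slide": [0.001,-0.001,-0.03],"delta_rot": [0,0,0],"jaw": 1},{"slide": [0.001,-0.001,-0.048],"delta_rot": [0,0,0],"jaw": 1},{"slide": [0.001,-0.001,-0.054],"delta_rot": [0,0,0],"jaw": 1},{"slide": [0.001,-0.001,-0.058],"delta_rot": [0,0,0],"jaw": 1},{"slide": [0.001,-0.001,-0.061],"delta_rot": [0,0,0],"jaw": 1},{"slide": [0.001,-0.001,-0.064],"delta_rot": [0,0,0],"jaw": 1},{"slide": [0.001,-0.001,-0.066],"delta_rot": [0,0,0],"jaw": 1},{"slide": [0.001,-0.001,-0.067],"delta_rot": [0,0,0],"jaw": 1},{"slide": [0.001,-0.001,-0.067],"delta_rot": [0,0,0],"jaw": 1}])

```text
time: 28.78
eef_pos: [559.2, -254.3, 41.6]
tool_rot: [[1.0, -0.0, 0.002], [-0.0, -1.0, -0.0], [0.002, 0.0, -1.0]]
force: [-7.4, 5.9, 19.1]
width: 0.608
grip_force: 40.0
```

Emit:
step_arm(targets=[{"slide": [0,0,0],"delta_rot": [0,0,0],"jaw": 1},{"slide": [0,0,0],"delta_rot": [0,0,0],"jaw": 1},{"slide": [0,0,0],"delta_rot": [0,0,0],"jaw": 1},{"slide": [0,0,0],"delta_rot": [0,0,0],"jaw": 1},{"slide": [0,0,0],"delta_rot": [0,0,0],"jaw": 1},{"slide": [0,0,0],"delta_rot": [0,0,0],"jaw": 1},{"slide": [0,0,0],"delta_rot": [0,0,0],"jaw": 1},{"slide": [0,0,0],"delta_rot": [0,0,0],"jaw": 1},{"slide": [0,0,0],"delta_rot": [0,0,0],"jaw": 1},{"slide": [0,0,0],"delta_rot": [0,0,0],"jaw": 1},{"slide": [0,0,0],"delta_rot": [0,0,0],"jaw": 1},{"slide": [0,0,0],"delta_rot": [0,0,0],"jaw": 1}])

```text
time: 30.28
eef_pos: [559.2, -254.3, 41.6]
tool_rot: [[1.0, -0.0, 0.002], [-0.0, -1.0, -0.0], [0.002, 0.0, -1.0]]
force: [-6.4, 4.4, 18.2]
width: 0.607
grip_force: 40.0
```

Emit:
step_arm(targets=[{"slide": [0,0,0],"delta_rot": [0,0,0],"jaw": 1},{"slide": [0,0,0],"delta_rot": [0,0,0],"jaw": 1},{"slide": [0,0,0],"delta_rot": [0,0,0],"jaw": 1},{"slide": [0,0,0],"delta_rot": [0,0,0],"jaw": 1},{"slide": [0,0,0],"delta_rot": [0,0,0],"jaw": 1},{"slide": [0,0,0],"delta_rot": [0,0,0],"jaw": 1},{"slide": [0,0,0],"delta_rot": [0,0,0],"jaw": 1},{"slide": [0,0,0],"delta_rot": [0,0,0],"jaw": 1},{"slide": [0,0,0],"delta_rot": [0,0,0],"jaw": 1},{"slide": [0,0,0],"delta_rot": [0,0,0],"jaw": 1}])

```text
time: 31.52
eef_pos: [559.2, -254.3, 41.6]
tool_rot: [[1.0, -0.0, 0.002], [-0.0, -1.0, -0.0], [0.002, 0.0, -1.0]]
force: [-5.8, 5.7, 18.1]
width: 0.609
grip_force: 40.0
```

Emit:
step_arm(targets=[{"slide": [0,0,0.03],"delta_rot": [0,0,0],"jaw": 1},{"slide": [0,0,0.07],"delta_rot": [0,0,0],"jaw": 1},{"slide": [-0.01,0.04,0.075],"delta_rot": [0,0,0],"jaw": 1},{"slide": [-0.022,0.09,0.075],"delta_rot": [0,0,0],"jaw": 1},{"slide": [-0.034,0.14,0.075],"delta_rot": [0,0,0],"jaw": 1},{"slide": [-0.046,0.19,0.075],"delta_rot": [0,0,0],"jaw": 1},{"slide": [-0.059,0.24,0.075],"delta_rot": [0,0,0],"jaw": 1},{"slide": [-0.071,0.29,0.075],"delta_rot": [0,0,0],"jaw": 1},{"slide": [-0.083,0.34,0.075],"delta_rot": [0,0,0],"jaw": 1},{"slide": [-0.095,0.39,0.075],"delta_rot": [0,0,0],"jaw": 1},{"slide": [-0.107,0.43,0.075],"delta_rot": [0,0,0],"jaw": 1},{"slide": [-0.107,0.43,0.075],"delta_rot": [0,0,0],"jaw": 1}])

```text
time: 33.02
eef_pos: [452.1, 177.6, 113.1]
tool_rot: [[1.0, 0.004, 0.002], [0.004, -1.0, 0.001], [0.002, -0.001, -1.0]]
force: [0.3, -0.8, -2.7]
width: 0.606
grip_force: 40.0
```

```bash
python3 - <<'E'
from h import *
print(observe()["eef_pos"],observe()["time"])
look("scene")
st,im,P,hsv,C=look("top");cv2.imwrite("pics/t3.png",im[:,:,::-1])
E
```

```text
[452.10286197 177.63409148 113.10265331] 33.025
scene red [ 460.7 -242.6   88.7]
scene cap (np.float64(408.0), np.float64(183.0)) [13  8 76] [576.3 233.2  80.2]
scene yellow [ 453. -243.   49.] 75
scene yellow [594. 226.  53.] 376
scene black [ 569. -252.   66.] 613
top red [ 448.  -239.8   89.1]
top cap (np.float64(221.0), np.float64(207.0)) [ 12  11 102] [572.4 233.3  80.4]
top yellow [571. 222.  58.] 292
top yellow [ 454. -232.   48.] 110
top black [ 556. -251.   65.] 762
```

View pics/t3.png

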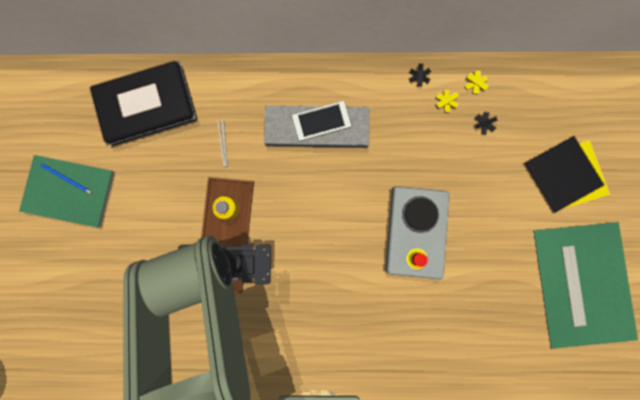

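Yellow stands in the tray at (223,207) and the bystanders are untouched. Placing black in the near half.

Emit:
step_arm(targets=[{"slide": [-0.008,0.035,0],"delta_rot": [0,0,0],"jaw": 1},{"slide": [-0.015,0.0695,0],"delta_rot": [0,0,0],"jaw": 1},{"slide": [-0.015,0.0695,-0.04],"delta_rot": [0,0,0],"jaw": 1},{"slide": [-0.015,0.0695,-0.08],"delta_rot": [0,0,0],"jaw": 1},{"slide": [-0.015,0.0695,-0.11],"delta_rot": [0,0,0],"jaw": 1},{"slide": [-0.015,0.0695,-0.117],"delta_rot": [0,0,0],"jaw": 1},{"slide": [-0.015,0.0695,-0.12],"delta_rot": [0,0,0],"jaw": 1},{"slide": [-0.015,0.0695,-0.122],"delta_rot": [0,0,0],"jaw": 1},{"slide": [-0.015,0.0695,-0.1225],"delta_rot": [0,0,0],"jaw": 1},{"slide": [-0.015,0.0695,-0.1225],"delta_rot": [0,0,0],"jaw": 1}])

```text
time: 34.38
eef_pos: [437.7, 245.1, -8.3]
tool_rot: [[1.0, 0.0, 0.002], [0.0, -1.0, 0.001], [0.002, -0.001, -1.0]]
force: [-0.1, -1.0, 2.8]
width: 0.608
grip_force: 40.0
```

Emit:
step_arm(targets=[{"slide": [0,0,0],"delta_rot": [0,0,0],"jaw": 0},{"slide": [0,0,0],"delta_rot": [0,0,0],"jaw": -1},{"slide": [0,0,0],"delta_rot": [0,0,0],"jaw": -1},{"slide": [0,0,0],"delta_rot": [0,0,0],"jaw": -1},{"slide": [0,0,0],"delta_rot": [0,0,0],"jaw": -1},{"slide": [0,0,0.03],"delta_rot": [0,0,0],"jaw": -1},{"slide": [0,0,0.08],"delta_rot": [0,0,0],"jaw": -1},{"slide": [0,0,0.13],"delta_rot": [0,0,0],"jaw": -1},{"slide": [0,-0.05,0.13],"delta_rot": [0,0,0],"jaw": 1},{"slide": [0,-0.1,0.13],"delta_rot": [0,0,0],"jaw": 1},{"slide": [0,-0.15,0.13],"delta_rot": [0,0,0],"jaw": 1},{"slide": [0,-0.2,0.13],"delta_rot": [0,0,0],"jaw": 1}])

```text
time: 35.88
eef_pos: [436.6, 43.4, 120.8]
tool_rot: [[1.0, 0.001, 0.001], [0.001, -1.0, -0.0], [0.001, 0.0, -1.0]]
force: [1.2, 0.6, -0.2]
width: 0.594
grip_force: 0.0
```

Emit:
step_arm(targets=[{"slide": [0.002,-0.05,0],"delta_rot": [0,0,0],"jaw": 1},{"slide": [0.004,-0.1,0],"delta_rot": [0,0,0],"jaw": 1},{"slide": [0.006,-0.15,0],"delta_rot": [0,0,0],"jaw": 1},{"slide": [0.008,-0.2,0],"delta_rot": [0,0,0],"jaw": 1},{"slide": [0.01,-0.24,0],"delta_rot": [0,0,0],"jaw": 1},{"slide": [0.012,-0.27,0],"delta_rot": [0,0,0],"jaw": 1},{"slide": [0.012,-0.28,0],"delta_rot": [0,0,0],"jaw": 1},{"slide": [0.012,-0.28,0],"delta_rot": [0,0,0],"jaw": 1}])

```text
time: 36.88
eef_pos: [448.5, -234.9, 120.4]
tool_rot: [[1.0, -0.001, -0.001], [-0.001, -1.0, 0.001], [-0.001, -0.001, -1.0]]
force: [0.1, 0.0, 0.2]
width: 0.003
grip_force: 0.0
```

```bash
python3 - <<'E'
from h import *
print(observe()["eef_pos"],observe()["time"])
look("top");look("scene");look("wrist")
E
```

```text
[ 448.51962131 -234.8803148   120.41987635] 36.875
top cap (np.float64(221.0), np.float64(207.0)) [ 12  11 102] [572.5 233.1  80.7]
top cap (np.float64(216.0), np.float64(264.0)) [ 13  13 135] [435.5 243.7  80.5]
top yellow [571. 222.  58.] 288
top black [ 556. -250.   65.] 744
top black [442. 228.  58.] 232
scene red [ 462.5 -242.    88.5]
scene cap (np.float64(399.0), np.float64(152.0)) [10  6 48] [439.3 241.7  80. ]
scene cap (np.float64(408.0), np.float64(183.0)) [12  8 72] [577.2 232.4  80.4]
scene yellow [ 456. -243.   49.] 83
scene yellow [593. 226.  52.] 378
scene black [456. 236.  51.] 298
scene black [ 568. -252.   66.] 616
wrist red [ 453.2 -243.5   89.8]
wrist yellow [ 460. -242.   49.] 765
```

Emit:
step_arm(targets=[{"slide": [0.001,-0.007,-0.03],"delta_rot": [0,0,0],"jaw": 1},{"slide": [0.001,-0.007,-0.055],"delta_rot": [0,0,0],"jaw": 1},{"slide": [0.001,-0.007,-0.06],"delta_rot": [0,0,0],"jaw": 1},{"slide": [0.001,-0.007,-0.064],"delta_rot": [0,0,0],"jaw": 1},{"slide": [0.001,-0.007,-0.067],"delta_rot": [0,0,0],"jaw": 1},{"slide": [0.001,-0.007,-0.07],"delta_rot": [0,0,0],"jaw": 1},{"slide": [0.001,-0.007,-0.073],"delta_rot": [0,0,0],"jaw": 1},{"slide": [0.001,-0.007,-0.075],"delta_rot": [0,0,0],"jaw": 1},{"slide": [0.001,-0.007,-0.077],"delta_rot": [0,0,0],"jaw": 1},{"slide": [0.001,-0.007,-0.077],"delta_rot": [0,0,0],"jaw": 1}])

```text
time: 38.28
eef_pos: [450.1, -241.6, 45.9]
tool_rot: [[1.0, 0.0, 0.001], [0.0, -1.0, -0.0], [0.001, 0.0, -1.0]]
force: [-2.9, 3.3, 9.2]
width: 0.005
grip_force: 4.8
```

Emit:
step_arm(targets=[{"slide": [0,0,-0.001],"delta_rot": [0,0,0],"jaw": 1},{"slide": [0,0,-0.0015],"delta_rot": [0,0,0],"jaw": 1},{"slide": [0,0,-0.0015],"delta_rot": [0,0,0],"jaw": 1}])

```text
time: 38.65
eef_pos: [450.2, -241.7, 45.9]
tool_rot: [[1.0, 0.0, 0.002], [0.0, -1.0, -0.0], [0.002, 0.0, -1.0]]
force: [-6.1, 3.9, 19.6]
width: 0.008
grip_force: 10.0
```

Emit:
step_arm(targets=[{"slide": [0,0,0.05],"delta_rot": [0,0,0],"jaw": 1},{"slide": [0,0,0.1],"delta_rot": [0,0,0],"jaw": 1},{"slide": [-0.03,-0.05,0.15],"delta_rot": [0,0,0],"jaw": 1},{"slide": [-0.06,-0.1,0.15],"delta_rot": [0,0,0],"jaw": 1},{"slide": [-0.09,-0.15,0.15],"delta_rot": [0,0,0],"jaw": 1},{"slide": [-0.09,-0.15,0.15],"delta_rot": [0,0,0],"jaw": 1}])

```text
time: 39.4
eef_pos: [358.2, -395.4, 193.4]
tool_rot: [[1.0, -0.005, 0.001], [-0.005, -1.0, -0.003], [0.001, 0.003, -1.0]]
force: [0.4, 0.6, -0.7]
width: 0.005
grip_force: 0.0
```

```bash
python3 - <<'E'
from h import *
print(observe()["eef_pos"],observe()["time"])
st,im,P,hsv,C=look("top");look("scene");cv2.imwrite("pics/t4.png",im[:,:,::-1])
E
```

```text
[ 358.22954683 -395.35346979  193.40400409] 39.4
top red [ 448.2 -239.6   77.1]
top cap (np.float64(221.0), np.float64(207.0)) [ 12  11 103] [572.6 233.1  80.9]
top cap (np.float64(216.0), np.float64(264.0)) [ 13  13 134] [435.7 243.5  79.9]
top yellow [571. 221.  58.] 287
top yellow [ 456. -232.   49.] 105
top black [ 556. -251.   65.] 766
top black [441. 228.  58.] 232
scene red [ 452.9 -243.4   77.7]
scene cap (np.float64(399.0), np.float64(152.0)) [10  6 47] [439.4 241.6  80. ]
scene cap (np.float64(408.0), np.float64(183.0)) [12  8 70] [576.9 232.6  80.3]
scene yellow [ 459. -242.   49.] 67
scene yellow [594. 226.  53.] 380
scene black [457. 237.  51.] 307
scene black [ 568. -252.   66.] 618
```

View pics/t4.png

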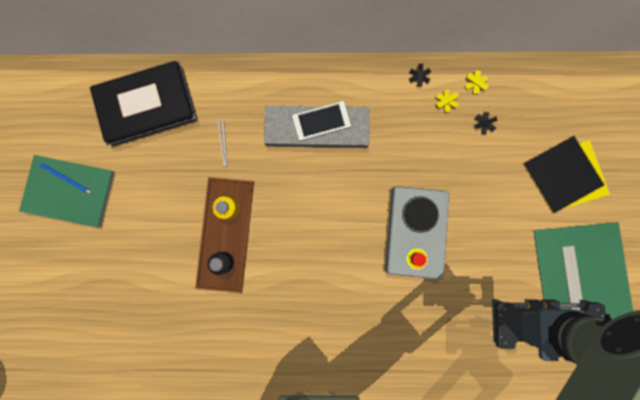

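Both bottles stand in the tray at (223,207) and (220,263) with caps shut, the knob is in at (418,259), and the box, phone and tweezers have not moved. Handing in.

```bash
python3 -c "
from station import *
print(finish_job())"
```

```text
the job is handed in; nothing more can be done
None
```

I switched the shaker on, shook yellow and then black (no white bottle was there) with their caps pushed home, stood both in the tray, pushed the knob back in, left the box, phone and tweezers where they lay, and handed the job in; no verdict came back.

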